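# Sort tested detector housings into the pass and reject bays

## Robot

A 6-joint arm with a two-finger parallel gripper is mounted at the origin on the work surface. World frame = base frame: x ahead of the robot, y to its left, z up, the work surface at z = 0. Lengths are in mm, angles in rad, forces in N, time in s.
With the tool pointing down it reaches from about 400 to 925 mm from the base axis. Payload 12.5 kg.
Tool frame: the origin (TCP) lies midway between the tips of the shut fingers; the grasp point (between the pads) lies 19 mm behind it; z points along the fingers, y is the line along which they close (so a half turn about z gives the same grasp; the last joint's range is limited). The gripper opens to 95 mm and grips with 3 to 60 N. Pads are 20 mm wide; open, the fingers measure 119 mm over their backs; the gripper's body (75 mm by 180 mm) begins 59 mm behind the grasp point.
Start: joints at [1.14, 0.491, 1.559, -0, 1.092, -0.106], TCP at [199.433, 592.346, 214.661] pointing down, gripper open.
Joint ranges: [-3.1, 3.1], [-0.84, 2.19], [0.05, 2.79], [-1.13, 4.28], [0.06, 2.93], [-2.69, 2.69]. Speed limits (rad/s): [2.22, 2.22, 2.79, 3.14, 3.14, 3.14].

## Interface

Orientations are given as [roll, pitch, yaw] about the fixed x, y, z axes, in that order (R = Rz(yaw) Ry(pitch) Rx(roll)).
In Python, from cell import env gives the robot as it stands.
- The arm moves only by the tool carry_out, never from a script. Its argument "series" is a list of rows, each a list of 4 numbers: the shift along the world's x, y, z normalised to -1 to 1, where 1 is 5 cm, then the turn about the world's z normalised to -1 to 1, where 1 is 6 degrees. In form: [[x, y, z, turn], ...]. A call has exactly 5 rows; each row shifts and turns the commanded pose from where the row before left it; what a row does not reach is not made up. A row lasts 1/10 s, in which the tool goes at most 50 mm and 8.59 degrees, less where a joint would pass 70% of its speed; a pose out of reach is approached as far as the arm can. A call with a number of a shift or a turn outside -1 to 1 is refused whole. A call with a gripper value outside its range is refused whole. "fingers" is the closure, from -1 (fully open) to 1 (shut), set as the call begins (left out, the last holds). The fingers move at their own pace and stop on an object; the grip force is fixed at half the most. Time passes only in rows, so rows that do not move let the fingers close, or fill a call up. It gives the time, the measured TCP pose, the force, the opening and the grip force at its end, in the units of the state.
- env.state(): the state, without advancing time (a new reading comes with each control period).
- env.read_camera(name): name is "side" or "top"; returns the picture (384x512x3 uint8, red, green, blue); there is no depth.
- env.calibration(name): a dict with "K" (3x3 intrinsics, pixels), "pose" (4x4, takes a point from camera to world coordinates). Camera axes: x right, y down, z forward; pixel columns grow to the right and rows downward; lengths in mm; the calibration is good to about 2 mm. A picture is of the moment at which its call begins. calibration takes no time and is no camera call.
- env.job_done(): hands the job in; it is judged then, once.
Trained networks look in the newest picture that a camera, given by its name, has taken for a name from the list of things; names that differ only in an ending like _2 or _b are one class to them, and where a whole thing is asked for, a point or a joint stands for the part that bears it (a point fixed in the world has none). Each returns a list of dicts, best first, with "conf" (0 to 1); they miss things now and then, are a little off and sometimes report something else, mostly with a low value. They report only what shows in the picture. A call takes as long as a camera call. They do not tell look-alikes from the thing itself.
- env.look_for(camera, label): "position" ([row, column] as shares, 0 to 1, of the picture: columns of its width, rows of its height, amid what is visible of it).
The state is a dict: "t": time; "joints": joint angles; "qvel": joint speeds; "tau": joint torques, N m; "eef_pos": TCP position; "tcp_rot": TCP orientation; "ft_force": force on the tool from outside, world axes, zero at the start; "moment": the same for the moment, N m; "opening": opening from 0.0 (shut) to 1.0 (fully open); "grip_force": force on a finger pad.
Only numpy, scipy, OpenCV 4.12 (cv2) and the standard library are available. Lean on these libraries where they do the work, as an engineer would, in place of code of your own. Each camera call takes 0.05 s, during which the arm holds its last target. There are 200 camera calls.

## Task

Slide the housing with the green tag over the rollers into the bay with the green floor, and the housing with the red tag into the bay with the red floor, each fully home against the bay's end wall. Keep both flat on the bench, do not lift or tip them, and leave the untagged housing and the other things on the bench where they are.

Things in the scene. Friction and masses are not known exactly. Their poses are not given: they have to be found in the camera images.
- pass_unit: round white plastic detector housing, 100 mm diameter with a straight rim to 28 mm height, then a dome 88 mm narrowing to 72 mm at 42 mm height; a green round tag of 48 mm on top: it passed; origin at the centre of its underside, z up; about 0.25 kg, stands loose flat on the bench
- reject_unit: round white plastic detector housing, 100 mm diameter with a straight rim to 28 mm height, then a dome 88 mm narrowing to 72 mm at 42 mm height; a red round tag of 48 mm on top: it is a reject; origin at the centre of its underside, z up; about 0.25 kg, stands loose flat on the bench
- bay_left: grey U-shaped bay fixed at the robot's left (y > 0), opening towards the middle of the bench: origin on the bench at the seat centre (centre of a housing that is fully home), z up, x = level way in. Side walls 26 mm high, 8 mm thick, 108 mm apart inside, x = -56 to +50 mm; inner face of end wall at x = +50 mm; floor 1.5 mm high; mouth flares to about 145 mm at x = -95 mm
- bay_right: grey U-shaped bay fixed at the robot's right (y < 0), opening towards the middle of the bench: origin on the bench at the seat centre (centre of a housing that is fully home), z up, x = level way in. Side walls 26 mm high, 8 mm thick, 108 mm apart inside, x = -56 to +50 mm; inner face of end wall at x = +50 mm; floor 1.5 mm high; mouth flares to about 145 mm at x = -95 mm
- rollers_left (a point): centre of the near end of the row of six free-turning steel rollers, 100 mm wide, that leads into the left bay (bay x = -60 to -188 mm; this point is at bay x = -188 mm, z = 0); roller tops 1.5 mm above the bench
- rollers_right (a point): centre of the near end of the row of six free-turning steel rollers, 100 mm wide, that leads into the right bay (bay x = -60 to -188 mm; this point is at bay x = -188 mm, z = 0); roller tops 1.5 mm above the bench
- pass_pad: green round floor marking, 102 mm diameter, in one of the two bays; origin at the seat centre of that bay, on the bench; its yaw means nothing
- reject_pad: red round floor marking, 102 mm diameter, in the other bay; origin at the seat centre of that bay, on the bench; its yaw means nothing
- untested_unit: round white plastic detector housing, 100 mm diameter with a straight rim to 28 mm height, then a dome 88 mm narrowing to 72 mm at 42 mm height; no coloured tag, only a small black dot: leave it alone; origin at the centre of its underside, z up; about 0.25 kg, stands loose flat on the bench
- screwdriver: bystander: screwdriver, 190 mm long, lying beyond the right bay; origin at the underside of its middle
- flux_bottle: bystander: bottle, 44 mm diameter, 110 mm high, upright between the robot and the left bay; origin at the centre of its underside
- brush: bystander: brush, 170 mm long, lying beyond the left bay; origin at the underside of its middle
- solder_spool: bystander: blue spool of silver solder wire, 64 mm diameter, 50 mm high, upright beyond the right bay; origin at the centre of its underside
- meter: bystander: yellow hand meter, 80 x 160 x 36 mm, lying between the robot and the right bay; origin at the centre of its underside
There are look-alikes about, which are no part of the job. Leave any pink or yellow look-alike of the pass_unit alone.

How it is judged (in metres and radians):
At the end, for the whole second after the job is handed in: the green-tagged housing stands in the bay with the green floor and the red-tagged one in the bay with the red floor, each with its centre within 9 mm of the seat centre, flat (underside below 5 mm, tilt under 0.08 rad) and at rest (under 20 mm/s) (horizontal distance between pass_unit and pass_pad below 0.009 m and height (world z) of each of pass_unit, reject_unit below 0.005 m and angle between each of pass_unit, reject_unit's own z axis and vertical below 0.08 rad and linear speed of each of pass_unit, reject_unit below 0.02 m/s and horizontal distance between reject_unit and reject_pad below 0.009 m); the robot touches nothing.
It fails at once if the green-tagged housing is lifted more than 25 mm or tipped more than 0.35 rad (height (world z) of pass_unit above 0.025 m or angle between pass_unit's own z axis and vertical above 0.35 rad).
It fails at once if the red-tagged housing is lifted more than 25 mm or tipped more than 0.35 rad (height (world z) of reject_unit above 0.025 m or angle between reject_unit's own z axis and vertical above 0.35 rad).
It fails at once if the untagged housing or another bystander is moved more than 30 mm (distance of any of untested_unit, screwdriver, flux_bottle, brush, solder_spool, meter from where it was at the start of the episode above 0.03 m).
It also fails if it takes over 64 s, if anything falls off the work surface, if the arm or the gripper's body presses on something with over 40 N, if the wrist force passes 120 N, or if a joint passes its speed limit or range.

## Working session

There is one attempt and no reset: what is moved stays moved. The work goes in short steps, Python scripts to look and compute and a tool call to move; the robot and the scene stay as the last step left them, time stands still between calls to the robot, and variables do not carry over. Pictures are saved under pics/ and viewed, at most 10 in all, crops included, and the job is handed in when it is done.

Besides the shell and the picture viewer there is one more tool, called in YAML: its name, and indented under it one key for each argument. carry_out: Moves the arm, as the interface text tells. Its arguments: {"type":"object","properties":{"series":{"type":"array","items":{"type":"array","items":{"type":"number","minimum":-1,"maximum":1}}},"fingers":{"type":"number"}},"required":["series"]}

```bash
mkdir -p pics; cat > h.py <<'E'
import numpy as np, cv2
from cell import env
def px2w(cam,row,col,z):
    c=env.calibration(cam);K=np.array(c["K"]);P=np.array(c["pose"])
    d=P[:3,:3]@np.linalg.solve(K,[col,row,1.]);o=P[:3,3]
    return (o+d*(z-o[2])/d[2])[:2]
def save(cam,name):
    im=np.array(env.read_camera(cam));cv2.imwrite(f"pics/{name}.png",im[:,:,::-1]);return im
E
python3 - <<'E'
from h import *
for cam in("top","side"): 
    im=save(cam,cam+"0")
    if cam=="top": cv2.imwrite("pics/top0x.png",cv2.resize(im[:,:,::-1],(800,600),interpolation=cv2.INTER_CUBIC))
for l,z in [("pass_unit",42),("reject_unit",42),("untested_unit",42),("pass_pad",2),("reject_pad",2),("bay_left",0),("bay_right",0),("rollers_left",0),("rollers_right",0),("flux_bottle",55),("meter",36)]:
    for d in env.look_for("top",l)[:4]:
        r,c=d["position"][0]*384,d["position"][1]*512
        print(l,round(d["conf"],2),round(r),round(c),px2w("top",r,c,z).round())
print(env.calibration("top")); print(env.state())
E
```

```text
pass_unit 0.92 238 122 [407. 344.]
pass_unit 0.89 217 258 [468.  -1.]
pass_unit 0.84 271 210 [329. 116.]
pass_unit 0.5 195 360 [ 530. -258.]
reject_unit 0.95 148 259 [644.   0.]
reject_unit 0.42 120 166 [713. 243.]
untested_unit 0.89 103 254 [761.  16.]
pass_pad 0.59 196 391 [ 531. -350.]
reject_pad 0.69 179 123 [559. 358.]
reject_pad 0.32 130 407 [ 708. -391.]
bay_left 0.62 176 159 [569. 264.]
bay_left 0.31 101 337 [ 783. -204.]
bay_right 0.71 198 360 [ 525. -268.]
rollers_left 0.84 176 160 [571. 262.]
rollers_right 0.58 197 361 [ 528. -271.]
flux_bottle 0.57 251 164 [378. 234.]
meter 0.8 257 373 [ 374. -294.]
{'K': array([[455.64407225,   0.        , 256.58797563],
       [  0.        , 455.64407225, 189.87349704],
       [  0.        ,   0.        ,   1.        ]]), 'pose': array([[ 2.34119806e-02, -9.97866434e-01,  6.09463605e-02,
         4.66097990e+02],
       [-9.99725232e-01, -2.32978407e-02,  2.58283724e-03,
         1.79118242e+00],
       [-1.15740799e-03, -6.09900838e-02, -9.98137701e-01,
         1.20119263e+03],
       [ 0.00000000e+00,  0.00000000e+00,  0.00000000e+00,
         1.00000000e+00]])}
{'t': 0.65, 'joints': array([ 1.14037393e+00,  4.90853878e-01,  1.55890168e+00, -1.31226425e-06,
        1.09171240e+00, -1.05590972e-01]), 'qvel': array([ 0.0001629 , -0.00135812, -0.00149168,  0.00025078, -0.00098983,
       -0.00047529]), 'tau': array([-1.57837141e-03, -6.12273717e+01, -2.58387727e+01,  6.93541579e-02,
        4.45363240e-02, -6.22668722e-05]), 'eef_pos': array([199.44676158, 592.33560722, 214.68903046]), 'tcp_rot': array([3.14146877e+00, 1.43004618e-05, 2.81676183e+00]), 'ft_force': array([-0.34742529, -1.06007017, -0.08870223]), 'moment': array([-0.02044648,  0.00367203, -0.02371544]), 'grip_force': 0.0, 'opening': 0.999494749314467}
```

View pics/top0x.png

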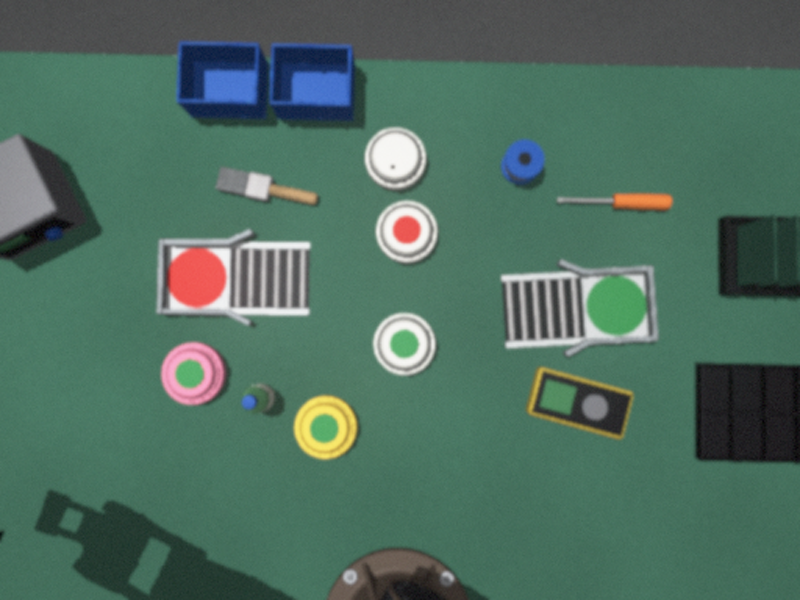

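View pics/side0.png

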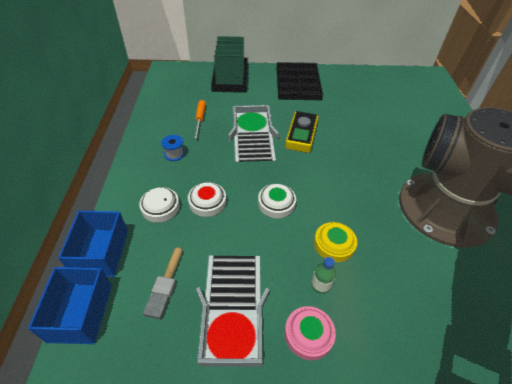

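Candidates for the green-tagged housing in the top picture (512x384 px): white at (258, 220), pink at (122, 238) and yellow at (209, 273). Only the one at (258, 220) is white, so it fits the description. The red-tagged one is white at (260, 148), the red floor is in the left bay at (126, 177), and the green floor is in the right bay at (394, 195). I'll confirm with a crop and take precise centres.

```bash
cat >> h.py <<'E'
def blobs(cam,im,z=None):
    hsv=cv2.cvtColor(im,cv2.COLOR_RGB2HSV);out=[]
    for n,m in (("red",((hsv[...,0]<8)|(hsv[...,0]>172))&(hsv[...,1]>150)&(hsv[...,2]>120)),
                ("green",(hsv[...,0]>50)&(hsv[...,0]<75)&(hsv[...,1]>120)&(hsv[...,2]>110))):
        k,_,s,c=cv2.connectedComponentsWithStats(m.astype(np.uint8))
        for i in range(1,k):
            if s[i,4]>60: out.append((n,int(s[i,4]),c[i].round(1),px2w(cam,c[i][1],c[i][0],42).round(1),px2w(cam,c[i][1],c[i][0],1.5).round(1)))
    return out
E
python3 - <<'E'
from h import *
im=cv2.imread("pics/top0.png")[:,:,::-1].copy()
for b in blobs("top",im): print(*b)
a=cv2.resize(im[125:250,215:305],(540,750)[:2] and (430,597),interpolation=cv2.INTER_CUBIC)
cv2.imwrite("pics/crop.png",a[:,:,::-1])
b=np.hstack([im[145:210,95:205],im[165:230,315:425]])
cv2.imwrite("pics/bays.png",cv2.resize(b,None,fx=3.6,fy=3.6,interpolation=cv2.INTER_CUBIC)[:,:,::-1])
# dark roller axis: minAreaRect of roller beds
hsv=cv2.cvtColor(im,cv2.COLOR_RGB2HSV)
m=((hsv[...,1]<70)&(hsv[...,2]>60)).astype(np.uint8)
m=cv2.morphologyEx(m,cv2.MORPH_CLOSE,np.ones((7,7)))
for x0,x1 in((150,202),(319,370)):
    mm=m.copy();mm[:,:x0]=0;mm[:,x1:]=0;mm[:150]=0;mm[226:]=0
    k,l,s,c=cv2.connectedComponentsWithStats(mm);i=1+s[1:,4].argmax()
    cs=[];
    for x in range(x0+17 if x0<200 else x0+8,x1-6 if x0<200 else x0+38):
        r=np.where(l[:,x]==i)[0]
        if len(r)>20: cs.append((x,(r.min()+r.max())/2))
    for x,y in cs[::5]+[cs[-1]]: print(x,y,px2w("top",y,x,1.5).round(1))
    W=np.array([px2w("top",y,x,1.5) for x,y in cs]);print("dx/dy",np.polyfit(W[:,1],W[:,0],1))
E
```

```text
red 181 [260.  146.7] [647.8  -1.4] [654.2  -1.5]
red 984 [125.2 177.3] [561.3 341. ] [564.7 352.8]
green 975 [394.4 195.1] [ 531.7 -346.3] [ 534.  -358.4]
green 80 [259.9 219.8] [461.   -5.4] [460.8  -5.7]
green 158 [120.9 239. ] [404.3 345.5] [402.1 357.5]
green 158 [207. 274.] [321.6 124.8] [316.6 129.1]
167 177.5 [566.6 242.4]
172 178.0 [565.6 229.1]
177 178.0 [565.9 215.9]
182 178.0 [566.2 202.7]
187 178.0 [566.5 189.5]
192 178.0 [566.8 176.3]
195 178.0 [567.  168.3]
dx/dy [-1.98520603e-02  5.70237461e+02]
327 199.0 [ 519.6 -181.1]
332 198.5 [ 521.2 -194.2]
337 198.5 [ 521.5 -207.4]
342 198.0 [ 523.2 -220.6]
347 198.0 [ 523.5 -233.7]
352 197.5 [ 525.1 -246.9]
356 194.5 [ 533.3 -257.3]
dx/dy [-9.41441230e-02  5.02533721e+02]
```

View pics/crop.png

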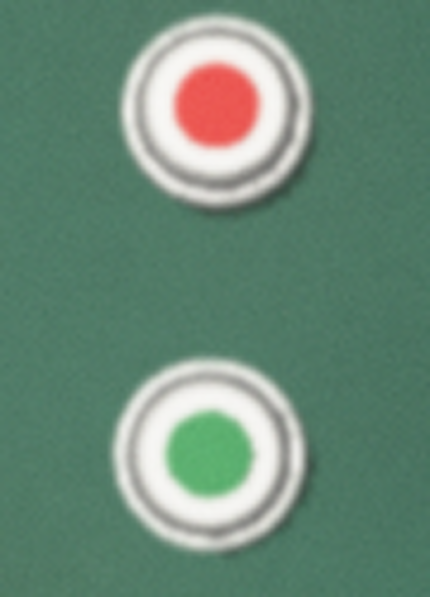

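View pics/bays.png

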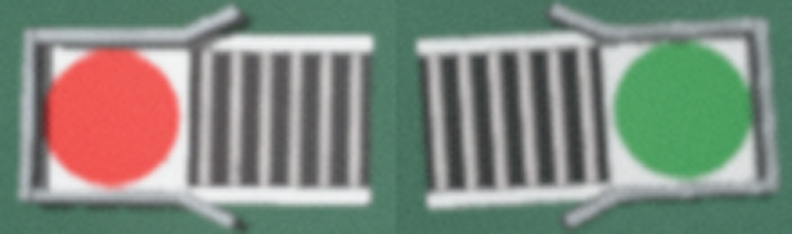

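The crop confirms both targets: white housings, with the green tag at about px (258.6, 219.4) and the red tag at (260, 147). Each will be held lightly at the dome, with the closing line along the bay axis, and slid in. I start with green, heading for about (462, -2).

carry_out:
  series:
    - [0.55,-0.75,0,0.8]
    - [0.55,-0.75,0,0.8]
    - [0.55,-0.75,0,0.8]
    - [0.55,-0.75,0,0.8]
    - [0.5,-0.75,0,0.7]
  fingers: -1

```text
t: 1.15
eef_pos: [335.4, 403.3, 214.8]
tcp_rot: [3.141, 0.0, -3.054]
ft_force: [0.7, -0.2, 0.5]
opening: 1.001
grip_force: 0.0
```

carry_out:
  series:
    - [0.25,-0.8,-0.2,0]
    - [0.25,-0.8,-0.2,0]
    - [0.25,-0.8,-0.2,0]
    - [0.25,-0.8,-0.2,0]
    - [0.25,-0.8,-0.2,0]

```text
t: 1.65
eef_pos: [397.2, 203.3, 164.6]
tcp_rot: [3.141, 0.001, -3.058]
ft_force: [1.1, -0.5, -0.1]
opening: 1.003
grip_force: 0.0
```

carry_out:
  series:
    - [0.25,-0.8,-0.2,0]
    - [0.25,-0.8,-0.2,0]
    - [0.25,-0.8,-0.2,0]
    - [0.25,-0.8,-0.2,0]
    - [0.25,-0.8,-0.2,0]

```text
t: 2.15
eef_pos: [459.9, 3.0, 114.5]
tcp_rot: [-3.142, 0.001, -3.058]
ft_force: [0.2, 0.9, -0.6]
opening: 1.0
grip_force: 0.0
```

carry_out:
  series:
    - [0.04,-0.1,-0.4,0]
    - [0,0,-0.4,0]
    - [0,0,-0.4,0]
    - [0,0,-0.3,0]
    - [0,0,-0.12,0]

```text
t: 2.65
eef_pos: [461.1, -0.2, 32.6]
tcp_rot: [3.141, -0.001, -3.058]
ft_force: [0.7, 1.4, -0.1]
opening: 1.004
grip_force: 0.0
```

carry_out:
  series:
    - [0,0,0,0]
    - [0,0,0,0]
    - [0,0,0,0]
    - [0,0,0,0]
    - [0,0,0,0]
  fingers: -0.74

```text
t: 3.15
eef_pos: [461.6, -0.1, 34.1]
tcp_rot: [-3.141, 0.001, -3.058]
ft_force: [0.7, 0.4, 0.2]
opening: 0.87
grip_force: 0.0
```

```bash
python3 - <<'E'
from h import *
im=save("top","a1t")
for b in blobs("top",im): print(*b)
i2=save("side","a1")
cv2.imwrite("pics/a1c.png",np.hstack([cv2.resize(i2[120:260,190:350],(400,350)),cv2.resize(im[150:270,190:327],(400,350))])[:,:,::-1])
E
```

```text
red 162 [259.9 146.6] [648.1  -1.2] [654.5  -1.3]
red 934 [124.9 177.4] [561.  341.7] [564.3 353.6]
green 968 [394.3 195.1] [ 531.7 -346.1] [ 534.  -358.3]
green 146 [120.8 239. ] [404.1 345.8] [401.9 357.8]
```

View pics/a1c.png

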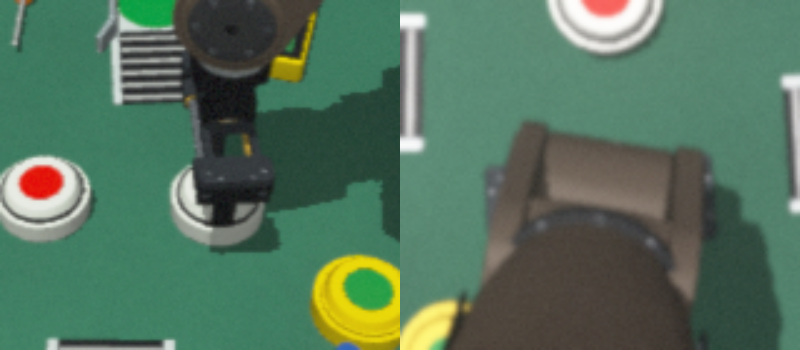

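The picture shows the two fingers straddling the dome of the green-tagged white housing (side crop at about 220, 205). I'll close lightly.

carry_out:
  series:
    - [0,0,0,0]
    - [0,0,0,0]
    - [0,0,0,0]
    - [0,0,0,0]
    - [0,0,0,0]
  fingers: -0.65

```text
t: 3.75
eef_pos: [461.5, -0.2, 33.7]
tcp_rot: [3.142, 0.0, -3.058]
ft_force: [0.6, -0.6, 0.5]
opening: 0.837
grip_force: 26.8
```

carry_out:
  series:
    - [0.05,-0.12,0,0]
    - [0.1,-0.24,0,0]
    - [0.1,-0.24,0,0]
    - [0.1,-0.24,0,0]
    - [0.05,-0.12,0,0]

```text
t: 4.25
eef_pos: [482.0, -49.6, 33.6]
tcp_rot: [3.142, 0.0, -3.059]
ft_force: [-1.4, 4.5, 4.0]
opening: 0.838
grip_force: 27.7
```

carry_out:
  series:
    - [0.12,-0.3,0,0]
    - [0.14,-0.35,0,0]
    - [0.14,-0.35,0,0]
    - [0.14,-0.35,0,0]
    - [0.07,-0.15,0,0]

```text
t: 4.75
eef_pos: [512.6, -125.0, 33.6]
tcp_rot: [-3.141, 0.0, -3.059]
ft_force: [-2.3, 5.5, 5.8]
opening: 0.838
grip_force: 28.2
```

```bash
python3 - <<'E'
from h import *
i2=save("side","a2"); im=save("top","a2t")
cv2.imwrite("pics/a2c.png",np.hstack([cv2.resize(i2[90:230,190:350],(400,350)),cv2.resize(im[150:270,230:367],(400,350))])[:,:,::-1])
E
```

```text
(no output)
```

View pics/a2c.png

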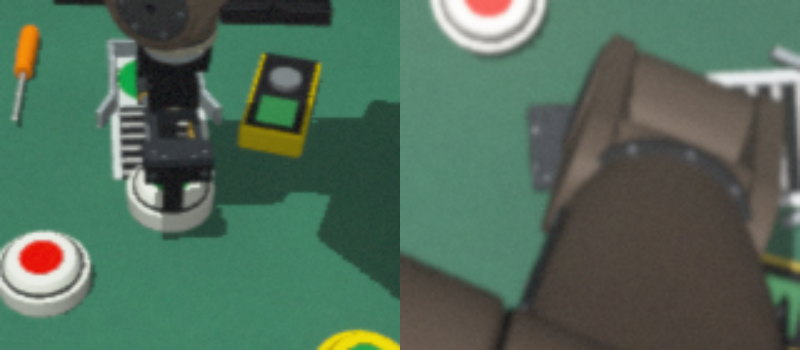

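The housing has come along with the gripper and stands just before the rollers (left panel about 170, 195). Next it goes over the rollers, with the tool 2 mm higher for their tops.

carry_out:
  series:
    - [0.04,0,0.04,0]
    - [0.03,-0.3,0,0]
    - [0.03,-0.4,0,0]
    - [0.04,-0.4,0,0]
    - [0.03,-0.4,0,0]

```text
t: 5.35
eef_pos: [520.4, -199.0, 35.5]
tcp_rot: [3.141, -0.0, -3.057]
ft_force: [0.3, -0.9, -2.7]
opening: 0.839
grip_force: 26.2
```

carry_out:
  series:
    - [0.03,-0.4,0,0]
    - [0.03,-0.4,0,0]
    - [0.03,-0.4,0,0]
    - [0.04,-0.4,0,0]
    - [0.03,-0.4,0,0]

```text
t: 5.85
eef_pos: [528.6, -299.7, 35.6]
tcp_rot: [3.142, 0.0, -3.058]
ft_force: [0.6, -0.5, -1.9]
opening: 0.839
grip_force: 26.2
```

carry_out:
  series:
    - [0.03,-0.3,-0.012,0]
    - [0.03,-0.3,0,0]
    - [0.02,-0.25,0,0]
    - [0.01,-0.14,0,0]
    - [0.005,-0.06,0,0]

```text
t: 6.35
eef_pos: [533.2, -351.1, 35.2]
tcp_rot: [3.141, 0.0, -3.058]
ft_force: [-0.0, 4.1, 3.7]
opening: 0.838
grip_force: 27.8
```

carry_out:
  series:
    - [0.005,-0.05,0,0]
    - [0,-0.04,0,0]
    - [0,-0.03,0,0]
    - [0,0,0,0]
    - [0,0,0,0]

```text
t: 6.85
eef_pos: [533.5, -356.6, 35.2]
tcp_rot: [-3.141, 0.0, -3.058]
ft_force: [0.6, 3.1, 4.5]
opening: 0.837
grip_force: 27.7
```

carry_out:
  series:
    - [0,-0.02,0,0]
    - [0,-0.02,0,0]
    - [0,-0.02,0,0]
    - [0,0,0,0]
    - [0,0,0,0]

```text
t: 7.35
eef_pos: [533.5, -358.0, 35.2]
tcp_rot: [3.139, -0.001, -3.058]
ft_force: [1.4, 14.2, 9.1]
opening: 0.838
grip_force: 28.8
```

The force has risen to 14 N, so it's against the end wall. Now release and rise.

carry_out:
  series:
    - [0,0.02,0,0]
    - [0,0,0,0]
    - [0,0,0,0]
    - [0,0,0,0]
    - [0,0,0,0]
  fingers: -1

```text
t: 7.85
eef_pos: [533.3, -358.9, 35.0]
tcp_rot: [-3.142, -0.0, -3.058]
ft_force: [0.1, -0.1, 0.0]
opening: 1.003
grip_force: 0.0
```

carry_out:
  series:
    - [0,0,0.3,0]
    - [0,0,0.8,0]
    - [0.2,0.6,0.6,0]
    - [0.2,0.8,0,-0.3]
    - [0.2,0.8,0,-0.4]

```text
t: 8.35
eef_pos: [564.0, -248.1, 122.4]
tcp_rot: [-3.14, 0.003, -3.134]
ft_force: [1.1, 0.8, -0.2]
opening: 1.002
grip_force: 0.0
```

carry_out:
  series:
    - [0.2,0.9,0,0]
    - [0.3,0.9,0,0]
    - [0.3,0.9,0,0]
    - [0.3,0.9,0,0]
    - [0.3,0.9,0,0]

```text
t: 8.85
eef_pos: [634.0, -21.8, 121.4]
tcp_rot: [-3.141, 0.001, -3.131]
ft_force: [0.3, -0.3, 0.5]
opening: 1.002
grip_force: 0.0
```

```bash
python3 - <<'E'
from h import *
im=save("top","b1t"); save("side","b1")
for b in blobs("top",im): print(*b)
E
```

```text
red 701 [122.1 178.1] [559.1 348.8] [562.3 360.9]
green 166 [399.2 194.5] [ 533.4 -358.6] [ 535.8 -371.2]
green 141 [120.7 239.1] [403.9 346. ] [401.7 358. ]
```

View pics/b1t.png

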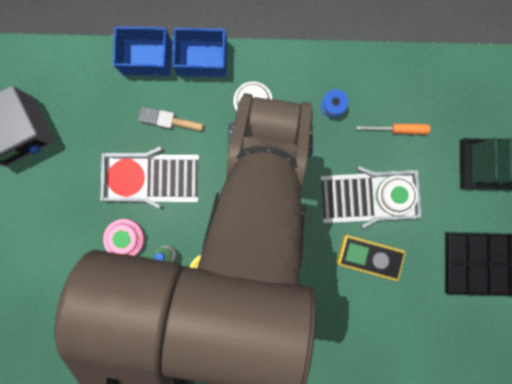

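Green is home: its tag is at px (399, 194.5), i.e. (533.4, -358.6), against the seat at (534, -358.4). Next is the red-tagged housing at (648, -1).

carry_out:
  series:
    - [0.28,0.41,0,0]
    - [0,0,-0.5,0]
    - [0,0,-0.5,0]
    - [0,0,-0.5,0]
    - [0,0,-0.25,0]

```text
t: 9.45
eef_pos: [646.8, -3.7, 31.5]
tcp_rot: [3.141, -0.002, -3.132]
ft_force: [-0.4, 0.5, -0.1]
opening: 0.998
grip_force: 0.0
```

carry_out:
  series:
    - [0,0,0,0]
    - [0,0,0,0]
    - [0,0,0,0]
    - [0,0,0,0]
    - [0,0,0,0]
  fingers: -0.65

```text
t: 9.95
eef_pos: [647.9, -3.3, 33.6]
tcp_rot: [-3.141, 0.001, -3.131]
ft_force: [-0.0, -0.3, 5.0]
opening: 0.839
grip_force: 27.8
```

carry_out:
  series:
    - [-0.08,0.11,0,0]
    - [-0.18,0.25,0,0]
    - [-0.18,0.25,0,0]
    - [-0.18,0.25,0,0]
    - [-0.18,0.25,0,0]

```text
t: 10.45
eef_pos: [608.1, 52.6, 33.6]
tcp_rot: [-3.141, 0.003, -3.131]
ft_force: [3.3, -4.8, 5.7]
opening: 0.841
grip_force: 28.0
```

carry_out:
  series:
    - [-0.18,0.25,0,0]
    - [-0.18,0.25,0,0]
    - [-0.18,0.25,0,0]
    - [-0.18,0.25,0,0]
    - [-0.08,0.11,0,0]

```text
t: 10.95
eef_pos: [567.7, 108.7, 33.5]
tcp_rot: [-3.141, 0.003, -3.13]
ft_force: [3.7, -3.9, 5.1]
opening: 0.839
grip_force: 28.0
```

```bash
python3 - <<'E'
from h import *
i2=save("side","c2"); im=save("top","c2t")
cv2.imwrite("pics/c2c.png",np.hstack([cv2.resize(i2[150:380,140:320],(400,511)),cv2.resize(im[100:250,90:207],(399,511))])[:,:,::-1])
E
```

```text
(no output)
```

View pics/c2c.png

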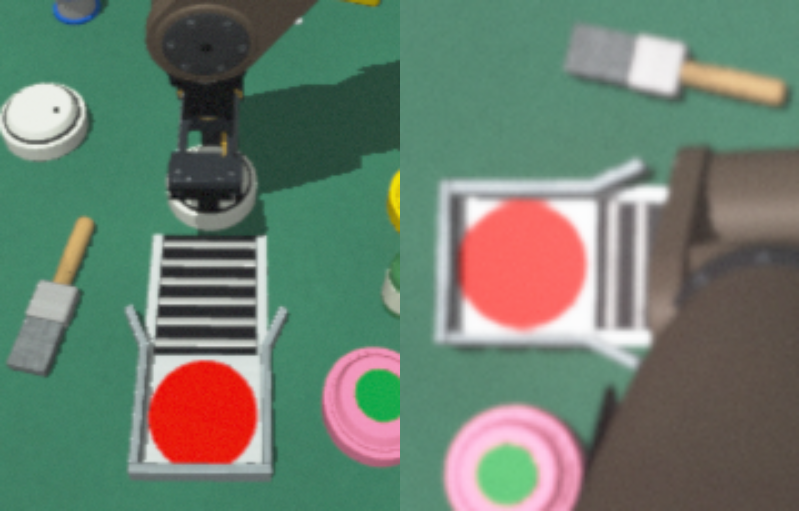

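The red housing stands before the rollers (left panel about 212, 190), in line with them. Onwards into the bay.

carry_out:
  series:
    - [0,0,0.034,0]
    - [0,0.3,0,0]
    - [-0.01,0.4,0,0]
    - [-0.005,0.4,0,0]
    - [-0.005,0.4,0,0]

```text
t: 11.55
eef_pos: [566.1, 184.1, 35.0]
tcp_rot: [-3.142, 0.0, -3.132]
ft_force: [-1.4, -3.4, 9.7]
opening: 0.839
grip_force: 28.8
```

carry_out:
  series:
    - [-0.005,0.4,0,0]
    - [-0.005,0.4,0,0]
    - [-0.005,0.4,0,0]
    - [-0.005,0.4,0,0]
    - [-0.01,0.4,0,0]

```text
t: 12.05
eef_pos: [564.9, 283.8, 35.0]
tcp_rot: [-3.141, 0.001, -3.131]
ft_force: [-0.2, -8.4, 8.3]
opening: 0.835
grip_force: 28.6
```

carry_out:
  series:
    - [-0.005,0.35,0,0]
    - [-0.005,0.3,0,0]
    - [-0.005,0.25,0,0]
    - [0,0.2,0,0]
    - [0,0.06,0,0]

```text
t: 12.55
eef_pos: [564.0, 341.8, 35.0]
tcp_rot: [-3.141, 0.001, -3.13]
ft_force: [-0.3, -7.7, 9.4]
opening: 0.837
grip_force: 28.9
```

carry_out:
  series:
    - [0,0.06,0,0]
    - [0,0.06,0,0]
    - [0,0.04,0,0]
    - [0,0.03,0,0]
    - [0,0,0,0]

```text
t: 13.05
eef_pos: [564.1, 350.6, 35.0]
tcp_rot: [-3.141, 0.001, -3.131]
ft_force: [0.5, -5.6, 8.9]
opening: 0.84
grip_force: 28.6
```

carry_out:
  series:
    - [0,0.02,0,0]
    - [0,0.02,0,0]
    - [0,0.02,0,0]
    - [0,0,0,0]
    - [0,0,0,0]

```text
t: 13.55
eef_pos: [564.1, 353.1, 35.0]
tcp_rot: [-3.14, 0.0, -3.131]
ft_force: [-0.2, -8.3, 8.2]
opening: 0.839
grip_force: 28.8
```

carry_out:
  series:
    - [0,0.02,0,0]
    - [0,0.02,0,0]
    - [0,0.02,0,0]
    - [0,0,0,0]
    - [0,0,0,0]

```text
t: 14.05
eef_pos: [564.1, 353.5, 35.1]
tcp_rot: [-3.137, -0.001, -3.131]
ft_force: [0.3, -24.3, 14.0]
opening: 0.839
grip_force: 29.9
```

At the wall with 24 N. Release, rise and look.

carry_out:
  series:
    - [0,-0.04,0,0]
    - [0,0,0,0]
    - [0,0,0,0]
    - [0,0,0,0]
    - [0,0,0,0]
  fingers: -1

```text
t: 14.55
eef_pos: [563.9, 354.8, 34.1]
tcp_rot: [3.142, -0.0, -3.131]
ft_force: [0.8, -0.5, -0.4]
opening: 1.0
grip_force: 0.0
```

carry_out:
  series:
    - [0,0,0.3,0]
    - [0,0,0.8,0]
    - [0,-0.6,0.8,0]
    - [0,-0.8,0.8,0]
    - [0,-0.9,0.5,0]

```text
t: 15.05
eef_pos: [564.4, 245.1, 192.5]
tcp_rot: [3.14, 0.003, -3.13]
ft_force: [1.6, -0.7, 0.8]
opening: 0.999
grip_force: 0.0
```

carry_out:
  series:
    - [0,-0.9,0,0]
    - [0,-0.9,0,0]
    - [0,-0.9,0,0]
    - [0,-0.9,0,0]
    - [0,0,0,0]

```text
t: 15.55
eef_pos: [564.3, 61.0, 190.1]
tcp_rot: [-3.141, 0.001, -3.136]
ft_force: [0.5, 0.9, 0.3]
opening: 1.001
grip_force: 0.0
```

```bash
python3 - <<'E'
from h import *
im=save("top","d1t"); i2=save("side","d1")
for b in blobs("top",im): print(*b)
cv2.imwrite("pics/d1.png",np.hstack([cv2.resize(i2,(400,300)),cv2.resize(im,(400,300))])[:,:,::-1])
E
```

```text
red 154 [120.8 176.2] [563.9 352.5] [567.3 364.7]
green 164 [399.3 194.6] [ 533.4 -358.8] [ 535.7 -371.4]
green 150 [120.8 239. ] [404.2 345.7] [402.  357.7]
```

View pics/d1.png

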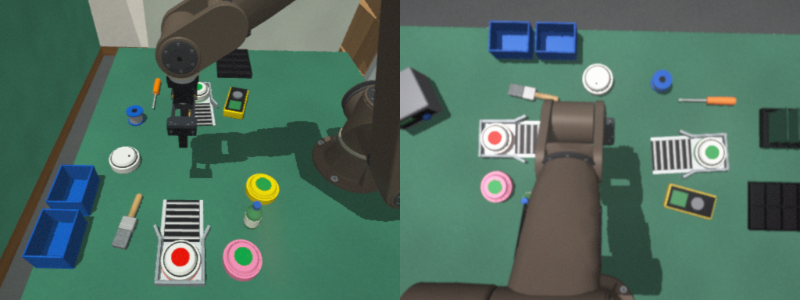

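Both housings are seated: red at (563.9, 352.5) against the seat at (564.5, 353), green at (533.4, -358.8). The other things haven't moved and the arm is clear.

```bash
python3 -c "
from cell import env
print(env.job_done())"
```

```text
the job is handed in; nothing more can be done
None
```

The green-tagged housing is home in the green bay and the red-tagged one in the red bay, each within about 1 mm of its seat centre by the top camera; the job is handed in at about 16 s, and no verdict was returned.

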